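# Wipe the inspection window and present the plate label up

### The arm

A 6-joint arm with a two-finger parallel gripper is mounted at the origin on the work surface. World frame = base frame: x ahead of the robot, y to its left, z up, the work surface at z = 0. Lengths are in m, angles in degrees, forces in N, time in s.
With the tool pointing down it reaches from about 0.3 to 0.75 m from the base axis. Payload 8.5 kg.
Tool frame: the origin (TCP) lies between the finger pads, 19 mm behind the fingertips; this is the grasp point; z points along the fingers, y is the line along which they close (so a half turn about z gives the same grasp; the last joint's range is limited). The gripper opens to 85 mm and grips with 20 to 120 N. Pads are 22 mm wide; open, the fingers measure 114 mm over their backs; the gripper's body (76 mm by 85 mm) begins 54 mm behind the grasp point. The pads swing forward as they close: fully open they stand 13 mm farther back than shut.
Start: joints at [-82.409, 21.807, 74.336, -0, 83.858, -12.336], TCP at [0.187, -0.517, 0.25] pointing down, gripper open.
Joint ranges: [-178.18, 178.18], [-50.72, 133.34], [12.68, 142.11], [-81.47, 261.47], [9.98, 163.14], [-165.26, 165.26]. Speed limits (degrees/s): [136.94, 136.94, 180, 180, 180, 180].

### API

Orientations are given as a 3x3 rotation matrix whose columns are the frame's x, y, z axes.
In Python, from rig import monitor, optics, close_job, models gives the robot as it stands.
- The arm moves only by the tool step_arm, never from a script. Its arguments are lists of equal length, an entry for each row: "fingers": the closure, from -1 (fully open) to 1 (shut); "travel": the shift along the tool's x, y, z scaled (see below), a list of three; "twist": the turn about the tool's z scaled (see below). In form: {"fingers": [fingers, ...], "travel": [[tx, ty, tz], ...], "twist": [twist, ...]}. A call has 1 to 10 rows; each row shifts and turns the commanded pose from where the row before left it, along the tool's axes as they then stand; what a row does not reach is not made up. The controller multiplies each number of a shift by 100 mm and each number of a turn by pi rad. A row lasts 1/8 s, in which the tool goes at most 62.5 mm and 10.7 degrees, less where a joint would pass 70% of its speed; a pose out of reach is approached as far as the arm can. A call with a number of a shift or a turn outside -1 to 1 is refused whole. A call with a gripper value outside its range is refused whole. The fingers move at their own pace and stop on an object; "force" is the grip in N (left out, the last holds). Time passes only in rows, so rows that do not move let the fingers close. It gives the time, the measured TCP pose, the force, the opening and the grip force at its end, in the units of the state.
- monitor.observe(): the state, without advancing time (a new reading comes with each control period).
- optics.get_image(name): name is "scene" or "top"; returns (picture, depth): 480x640x3 uint8, blue, green, red; 480x640 float32, m along the optical axis (not along the pixel's ray), 0 where there is no reading.
- optics.get_calibration(name): a dict with "vertical_fov" (degrees; the focal length in pixels is half the picture's height over the tangent of half this angle, whatever the lens; pixels are square), "cx", "cy" (the principal point, pixels), "distortion" ([k1, k2, p1, p2, k3] as OpenCV has them; the pictures are not rectified), "world_from_camera" (4x4, takes a point from camera to world coordinates). Camera axes: x right, y up, looking along -z (the intrinsics and any distortion apply to the point x, -y, -z); pixel columns grow to the right and rows downward; lengths in m; the calibration is good to about 2 mm. A picture is of the moment at which its call begins. get_calibration takes no time and is no camera call.
- close_job(): hands the job in; it is judged then, once.
Trained networks look in the newest picture that a camera, given by its name, has taken for a name from the list of things; names that differ only in an ending like _2 or _b are one class to them, and where a whole thing is asked for, a point or a joint stands for the part that bears it (a point fixed in the world has none). Each returns a list of dicts, best first, with "confidence" (0 to 1); they miss things now and then, are a little off and sometimes report something else, mostly with a low value. They report only what shows in the picture. A call takes as long as a camera call. They do not tell look-alikes from the thing itself.
- models.trace(camera, query): "mask" (480x640 bool, what is visible of it) and "point" ([column, row] in pixels, amid what is visible of it).
- models.landmark_of(camera, query): "point" ([column, row] in pixels: a listed point, or the origin of a listed thing).
The state is a dict: "time_s": time; "q": joint angles; "qvel": joint speeds; "joint_efforts": joint torques, N m; "position": TCP position; "tool_rot": TCP orientation; "ft_force": force on the tool from outside, world axes, zero at the start; "wrist_torque": the same for the moment, N m; "grip_width": finger opening in m; "gripper_force": force on a finger pad.
Only numpy, scipy, OpenCV 4.12 (cv2) and the standard library are available. Lean on these libraries where they do the work, as an engineer would, in place of code of your own. Each camera call takes 0.05 s, during which the arm holds its last target. There are 200 camera calls.

### The job

Clean the light box's window with a full stroke of its sprung wiper lever: swing it by the knob all the way to its stop, then let it return fully to its park. Then take the glass plate from the stand, keeping the fingers off its frosted end (the end with the small corner notch), and hold it over the window for reading, about 10 cm above it: the label centred over the window, the plate's long axis level, and the plate tipped so that the label face looks up, 45 degrees or flatter. Finish while still holding it there, and leave everything else on the bench where it is.

Things in the scene. Friction and masses are not known exactly. Their poses are not given: they have to be found in the camera images.
- light_box: Grey inspection light box fixed to the bench, 160 (x) by 200 (y), 40 mm high, with a white lit window in its top. Origin: centre of its underside on the bench, z up; its yaw varies by up to 0.3 rad. The vertical pivot of the wiper is at (62, 0) mm in this frame.
- window (a point): Centre of the lit window (84 mm along x, 110 mm along y of the light box), on the top face of the light box, 40 mm above the bench, at (-6, 0) mm in the light box's frame; axes as the light box.
- wiper_knob (a point): Centre of the top of the wiper's upright round black knob: 16 mm in diameter, its top 94 mm above the bench. It rises from the steel wiper arm, whose top is 53 mm above the bench; its axis is 115 mm from the pivot.
- wiper (a joint): Wiper lever angle about its vertical pivot, rad: 0 = parked by its spring, 1.5 = far stop. Seen from the pivot the knob lies along the light box's -x, turned 0.75 rad towards -y when parked; it swings past -x to 0.75 rad towards +y at the stop (clockwise from above). Spring: about 1 N at the knob parked, 3.3 N at the stop; let go, it swings back to 0 within 2 s.
- stand: Green slotted stand fixed to the bench, 124 (x) by 56 (y), 24 mm high, with a slot 9.5 mm wide along x, whose floor is 10 mm above the bench. Origin: centre of its underside, z up. It may be turned any way round.
- plate: Glass plate on edge in the slot: 100 long (x), 8 thick (y), 50 high (z), 90 g. Origin: middle of its lower edge, 10 mm above the bench, z up. The 26 mm at its +x end are frosted, the rest clear; the frosted end's upper corner has a 12 x 12 mm notch. The label is on the +y face of the frosted end. By eye: with the notch at top left, the label face is towards you.
- plate_label (a point): Centre of the label on the frosted end, at (36, 4, 20) mm in the plate's frame; axes as the plate, so +y is the way the label faces.
- housing_a: Bystander, to be left alone: black plastic housing, 70 x 50 x 60, with a raised wall at one end (mm). Origin: centre of its underside.
- housing_b: Bystander, to be left alone: a second black plastic housing, 70 x 50 x 60, with a raised wall at one end (mm). Origin: centre of its underside.
- tape_roll: Bystander, to be left alone: small roll of brown tape, 54 across, 24 high (mm). Origin: centre of its underside.
- screwdriver: Bystander, to be left alone: screwdriver with a black handle, 180 long, lying flat (mm), handle towards its -x. Origin: on its axis near the bench.
- glue_bottle: Bystander, to be left alone: white bottle, 50 across, 110 tall (mm). Origin: centre of its underside.
- pen_cup: Bystander, to be left alone: empty grey cup, 72 across, 90 tall (mm). Origin: centre of its underside.
- jig_block: Bystander, to be left alone: green stepped jig block, 40 x 80 x 65 mm. Origin: centre of its underside.
There are look-alikes about, which are no part of the job. What is shaped like the stand but orange or purple is not meant. Of the things shaped like the plate, the glass one is meant.

How it is judged (in metres and radians):
On the way, in this order (a step that is already met when the one before it is completed fails the run):
1. the wiper lever is swung to its stop (value of joint wiper above 1.42 rad), for 0.1 s.
2. the wiper lever has returned to its park (value of joint wiper below 0.08 rad), for 0.2 s.
3. the plate is lifted out of the stand (height (world z) of plate above 0.04 m and contact force between plate and the fingers above 1 N), for 0.2 s.
At the end, for the whole second after the job is handed in: Plate held still by the gripper alone; label centre within 30 mm of the window's centre (level), 50-160 mm above it; label face at most 57 deg from straight up; long axis level within 14 deg; TCP at most 13 mm from mid-plate towards the frosted end; wiper parked (< 0.08 rad) (horizontal distance between plate_label and window below 0.03 m and z of plate_label in the frame of window between 0.05 and 0.16 m and angle between plate's own y axis and vertical below 1 rad and angle between plate's own x axis and vertical between 1.32 and 1.82 rad and x of the grasp point in the frame of plate below 0.013 m and contact force between plate and the fingers above 1 N and contact force between plate and light_box below 0.05 N and contact force between plate and stand below 0.05 N and linear speed of plate below 0.03 m/s and angular speed of plate below 0.2 rad/s and value of joint wiper below 0.08 rad); the arm keeps its last pose, push and grip.
It fails at once if a bystander is moved by more than 30 mm (distance of any of housing_a, housing_b, tape_roll, screwdriver, glue_bottle, pen_cup, jig_block from where it was at the start of the episode above 0.03 m).
It also fails if it takes over 51 s, if anything falls off the work surface, if the arm or the gripper's body presses on something with over 40 N, if the wrist force passes 120 N, or if a joint passes its speed limit or range.

## Working session

There is one attempt and no reset: what is moved stays moved. The work goes in short steps, Python scripts to look and compute and a tool call to move; the robot and the scene stay as the last step left them, time stands still between calls to the robot, and variables do not carry over. Pictures are saved under pics/ and viewed, at most 10 in all, crops included, and the job is handed in when it is done.

Besides the shell and the picture viewer there is one more tool, called by a JSON object that holds its "method" and its "body". step_arm: Moves the arm, as the interface text tells. Its arguments: {"type":"object","properties":{"fingers":{"type":"array","items":{"type":"number"}},"travel":{"type":"array","items":{"type":"array","items":{"type":"number"}}},"twist":{"type":"array","items":{"type":"number"}},"force":{"type":"number"}},"required":["fingers","travel","twist"]}

```bash
ls; mkdir -p pics
cat > h.py <<'E'
import numpy as np, cv2
from rig import monitor, optics, close_job, models
def cal(n):
    c=optics.get_calibration(n); f=240/np.tan(np.radians(c["vertical_fov"])/2)
    K=np.array([[f,0,c["cx"]],[0,f,c["cy"]],[0,0,1.]])
    return K,np.array(c["distortion"],float),np.array(c["world_from_camera"])
def rays(n,uv):
    K,D,T=cal(n); p=cv2.undistortPoints(np.array(uv,float).reshape(-1,1,2),K,D).reshape(-1,2)
    d=np.c_[p[:,0],-p[:,1],-np.ones(len(p))]
    return T[:3,3],d@T[:3,:3].T
def atz(n,uv,z):
    o,d=rays(n,uv); return o+d*((z-o[2])/d[:,2])[:,None]
def cloud(n,mask,depth):
    v,u=np.nonzero(mask&(depth>0)); o,d=rays(n,np.c_[u,v]); return o+d*depth[v,u][:,None]
def proj(n,P):
    K,D,T=cal(n); q=(np.array(P,float).reshape(-1,3)-T[:3,3])@T[:3,:3]; q=q*[1,-1,-1]
    return cv2.projectPoints(q,np.zeros(3),np.zeros(3),K,D)[0].reshape(-1,2)
E
python3 - <<'E'
from h import *
np.set_printoptions(precision=3,suppress=True)
for n in("scene","top"):
    im,d=optics.get_image(n); cv2.imwrite(f"pics/{n}0.png",im); np.savez(f"{n}0.npz",im=im,d=d); print(n,cal(n)[2][:3,3],-cal(n)[2][:3,2])
    for q in("light_box","window","wiper_knob","stand","plate","plate_label"):
        for r in models.landmark_of(n,q)[:4]: print(q,np.round(r["point"]),round(r["confidence"],2), atz(n,[r["point"]],{"window":.04,"wiper_knob":.094,"plate":.01,"plate_label":.03}.get(q,0))[0])
E
```

```text
pics
scene [1.211 0.184 0.892] [-0.631 -0.186 -0.753]
light_box [256. 244.] 0.96 [ 0.511 -0.194  0.   ]
light_box [229. 207.] 0.34 [ 0.404 -0.321  0.   ]
window [256. 230.] 0.94 [ 0.499 -0.196  0.04 ]
wiper_knob [229. 206.] 0.83 [ 0.488 -0.269  0.094]
wiper_knob [316. 287.] 0.46 [0.66  0.019 0.094]
stand [389. 217.] 0.81 [0.297 0.122 0.   ]
stand [456. 325.] 0.76 [0.597 0.342 0.   ]
stand [396. 272.] 0.68 [0.486 0.18  0.   ]
stand [338. 237.] 0.6 [0.418 0.005 0.   ]
plate [262. 243.] 0.7 [ 0.511 -0.177  0.01 ]
plate [394. 269.] 0.58 [0.487 0.174 0.01 ]
plate [220. 316.] 0.15 [ 0.749 -0.183  0.01 ]
plate_label [403. 277.] 0.83 [0.52  0.198 0.03 ]
plate_label [439. 274.] 0.73 [0.482 0.281 0.03 ]
top [0.318 0.008 1.416] [ 0.174 -0.012 -0.985]
light_box [379. 261.] 0.92 [ 0.527 -0.194  0.   ]
window [378. 268.] 0.97 [ 0.501 -0.184  0.04 ]
window [317. 242.] 0.62 [0.575 0.    0.04 ]
wiper_knob [410. 267.] 0.8 [ 0.499 -0.267  0.094]
wiper_knob [229. 182.] 0.71 [0.737 0.266 0.094]
stand [267. 328.] 0.78 [0.317 0.141 0.   ]
stand [260. 272.] 0.75 [0.483 0.172 0.   ]
stand [208. 234.] 0.74 [0.598 0.336 0.   ]
plate [317. 238.] 0.7 [0.592 0.001 0.01 ]
plate [257. 269.] 0.52 [0.491 0.179 0.01 ]
plate [212. 282.] 0.5 [0.449 0.315 0.01 ]
plate_label [219. 275.] 0.75 [0.466 0.29  0.03 ]
plate_label [254. 260.] 0.48 [0.516 0.187 0.03 ]
```

View pics/scene0.png

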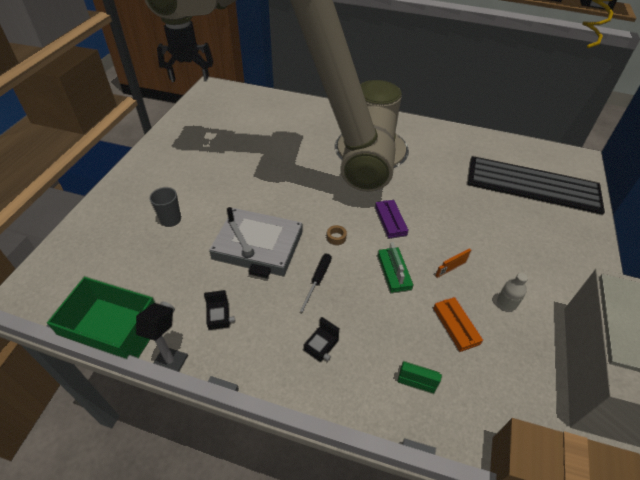

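View pics/top0.png

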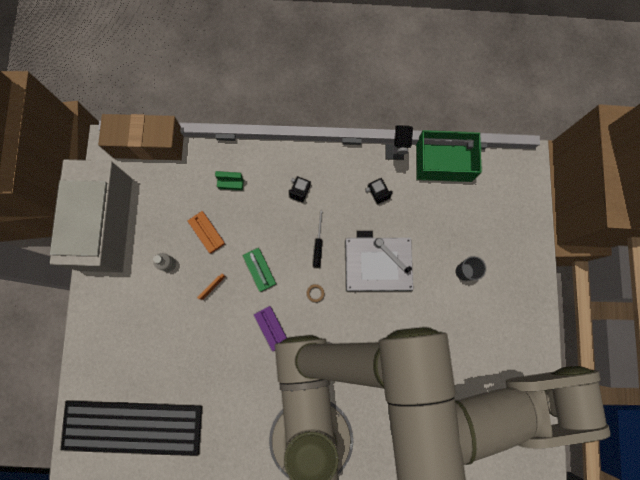

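The light box is at scene px (257,240), with the wiper knob at (230,212). The green stand with the glass plate is at scene (396,268) / top (260,270). The orange plate and the orange and purple stands are decoys. Next I'll get precise poses.

Run:
```python
from h import *
np.set_printoptions(precision=4,suppress=True)
Z={n:np.load(n+"0.npz") for n in("scene","top")}
for n in Z:
    im,d=Z[n]["im"],Z[n]["d"]
    for q,pt in(("light_box",(.505,-.19)),("stand",(.486,.175)),("window",(.5,-.19))):
        for r in models.trace(n,q):
            P=cloud(n,r["mask"],d); m=np.median(P,0)
            if np.hypot(*(m[:2]-pt))<.05:
                top={"light_box":.04,"stand":.024,"window":.04}[q]
                S=P[abs(P[:,2]-top)<.006]
                if len(S)>20:
                    (c,s,a)=cv2.minAreaRect((S[:,:2]*1000).astype(np.float32)); print(n,q,round(r["confidence"],2),len(S),"zmed",np.median(S[:,2]),"rect",np.array(c),np.array(s),a)
    # dense clouds
    P=cloud(n,np.ones((480,640),bool),d)
    near=lambda x,y,r:np.hypot(P[:,0]-x,P[:,1]-y)<r
    S=P[near(.485,.175,.09)&(P[:,2]>.035)&(P[:,2]<.08)]
    if len(S)>5:
        c=S.mean(0);w,V=np.linalg.eigh(np.cov((S-c)[:,:2].T));v=V[:,1]; t=(S-c)[:,:2]@v
        print(n,"plate pts",len(S),"c",c,"dir",v,"ang",np.degrees(np.arctan2(v[1],v[0])),"range",t.min(),t.max(),"zmax",S[:,2].max())
    S=P[near(.49,-.27,.03)&(P[:,2]>.085)&(P[:,2]<.1)]
    if len(S): print(n,"knob",len(S),S.mean(0),S[:,2].max())
    # bright window
    g=cv2.cvtColor(im,cv2.COLOR_BGR2GRAY)
a=cv2.resize(Z["scene"]["im"][225:305,360:440],None,fx=7,fy=7,interpolation=cv2.INTER_CUBIC)
b=cv2.resize(Z["top"]["im"][240:300,230:290],None,fx=4,fy=9.3333,interpolation=cv2.INTER_CUBIC) if 0 else cv2.resize(Z["top"]["im"][225:305,243:277],None,fx=7,fy=7,interpolation=cv2.INTER_CUBIC)
cv2.imwrite("pics/crop1.png",cv2.convertScaleAbs(np.hstack([a,b]),alpha=1.3))
```

```text
scene light_box 0.77 3289 zmed 0.04037423374865923 rect [ 515.5938 -186.0378] [162.0746 197.9919] 1.9973129034042358
scene stand 0.75 565 zmed 0.02420724500114757 rect [491.2667 173.1619] [123.834   55.8524] 28.317731857299805
scene window 0.93 3287 zmed 0.04037423374865923 rect [ 514.9764 -186.1614] [163.3786 197.9695] 2.236506223678589
scene plate pts 248 c [0.493  0.1732 0.0524] dir [-0.8778 -0.479 ] ang -151.37983500335315 range -0.048994788470192285 0.054473477627605786 zmax 0.06446997816728783
scene knob 30 [ 0.4978 -0.265   0.0917] 0.09700263840560253
top light_box 0.76 3089 zmed 0.03986231138375862 rect [ 522.074  -185.7595] [173.2969 200.5876] 1.732621192932129
top stand 0.75 603 zmed 0.024167921911482315 rect [488.3265 174.366 ] [124.6818  55.5299] 28.154464721679688
top window 0.65 3043 zmed 0.0398794866046297 rect [ 522.0286 -185.327 ] [173.2665 199.7451] 1.686665415763855
top plate pts 105 c [0.4873 0.1732 0.0578] dir [-0.8829 -0.4695] ang -151.99950928482812 range -0.05177741113752454 0.04861575779917341 zmax 0.06793776917751781
top knob 26 [ 0.4945 -0.2647  0.0937] 0.09955722899025199
```

View pics/crop1.png

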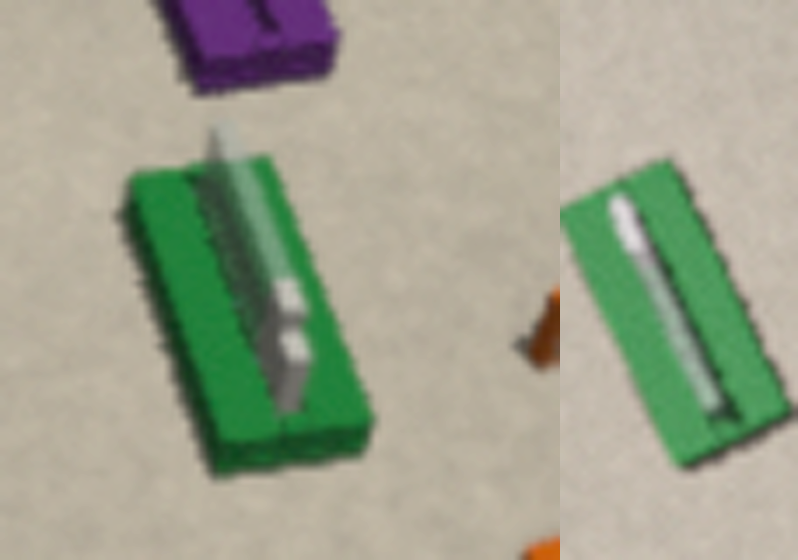

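The frosted, notched end is the near (+x world) end of the glass plate, so plate x points along about +28°. The tool stays vertical, so my plan is:
1. Stroke the wiper.
2. Lift the plate, stand it on open bench and tip it onto its back.
3. Regrasp it by its long edges.

```bash
cat >> h.py <<'E'
C=np.array([.5155,-.186]);YAW=.035
Rz=lambda a:np.array([[np.cos(a),-np.sin(a)],[np.sin(a),np.cos(a)]])
PIV=C+Rz(YAW)@[.062,0]; WIN=C+Rz(YAW)@[-.006,0]
def knob(t):
    a=YAW+np.pi+.75-t; return PIV+.115*np.array([np.cos(a),np.sin(a)])
def to(p,q,s=None):  # world displacement -> tool units
    R=np.array(monitor.observe()["tool_rot"]); return R.T@(np.array(q)-p)*10
E
python3 - <<'E'
from h import *
np.set_printoptions(precision=3,suppress=True)
s=monitor.observe(); print(s["time_s"],s["position"],s["grip_width"]);print(np.array(s["tool_rot"]))
print(PIV,WIN,knob(0),knob(1.5))
for t in np.arange(0,1.51,.15): print(round(t,2),knob(t))
k=knob(0);print(to(s["position"],[k[0],k[1],.15]))
E
```

```text
1.0 [ 0.187 -0.517  0.25 ] 0.08552632492054137
[[ 0.94   0.341 -0.   ]
 [ 0.341 -0.94  -0.   ]
 [-0.     0.    -1.   ]]
[ 0.577 -0.184] [ 0.51  -0.186] [ 0.496 -0.265] [ 0.491 -0.108]
0.0 [ 0.496 -0.265]
0.15 [ 0.485 -0.252]
0.3 [ 0.476 -0.237]
0.45 [ 0.469 -0.222]
0.6 [ 0.464 -0.205]
0.75 [ 0.463 -0.188]
0.9 [ 0.463 -0.171]
1.05 [ 0.466 -0.154]
1.2 [ 0.472 -0.137]
1.35 [ 0.48  -0.122]
1.5 [ 0.491 -0.108]
[ 3.761 -1.317  1.   ]
```

{"method": "step_arm", "body": {"fingers": [0.2,0.2,0.2,0.2,0.2,0.2,0.2,0.2,0.2,0.2], "travel": [[0.47,-0.165,0],[0.47,-0.165,0],[0.47,-0.165,0],[0.47,-0.165,0],[0.47,-0.165,0],[0.47,-0.165,0],[0.47,-0.165,0],[0.47,-0.165,0],[0,0,0.4],[0,0,0.4]], "twist": [0,0,0,0,0,0,0,0,0.05,0.05], "force": 20}}

```text
time_s: 2.25
position: [0.4965, -0.2642, 0.1692]
tool_rot: [[1.0, 0.03, 0.001], [0.03, -1.0, -0.001], [0.001, 0.001, -1.0]]
ft_force: [0.2, -0.7, -0.8]
grip_width: 0.0344
gripper_force: 0.0
```

{"method": "step_arm", "body": {"fingers": [0.2,0.2,0.2,0.5,0.5], "travel": [[0,0,0.3],[0,0,0.3],[0,0,0.28],[0,0,0],[0,0,0]], "twist": [0,0,0,0,0]}}

```text
time_s: 2.88
position: [0.4964, -0.2652, 0.0831]
tool_rot: [[0.999, 0.034, 0.001], [0.034, -0.999, -0.001], [0.001, 0.001, -1.0]]
ft_force: [0.2, 0.0, 0.2]
grip_width: 0.0212
gripper_force: 0.0
```

Run:
```python
from h import *
np.set_printoptions(precision=3,suppress=True)
im,d=optics.get_image("scene"); P=proj("scene",[[.496,-.265,.09]])[0].astype(int);print(P)
c=im[P[1]-45:P[1]+45,P[0]-60:P[0]+60]; cv2.imwrite("pics/k1.png",cv2.resize(c,None,fx=5,fy=5))
R=np.array(monitor.observe()["tool_rot"])
ts=list(np.arange(0,1.5,.15))+[1.5]
for a,b in zip(ts,ts[1:]): print(round(b,2),R.T@np.r_[knob(b)-knob(a),0]*10)
```

```text
[229 209]
0.15 [-0.108 -0.134 -0.   ]
0.3 [-0.087 -0.149 -0.   ]
0.45 [-0.063 -0.16  -0.   ]
0.6 [-0.039 -0.168 -0.   ]
0.75 [-0.013 -0.172 -0.   ]
0.9 [ 0.013 -0.172 -0.   ]
1.05 [ 0.038 -0.168 -0.   ]
1.2 [ 0.063 -0.16  -0.   ]
1.35 [ 0.086 -0.149 -0.   ]
1.5 [ 0.108 -0.135 -0.   ]
```

View pics/k1.png

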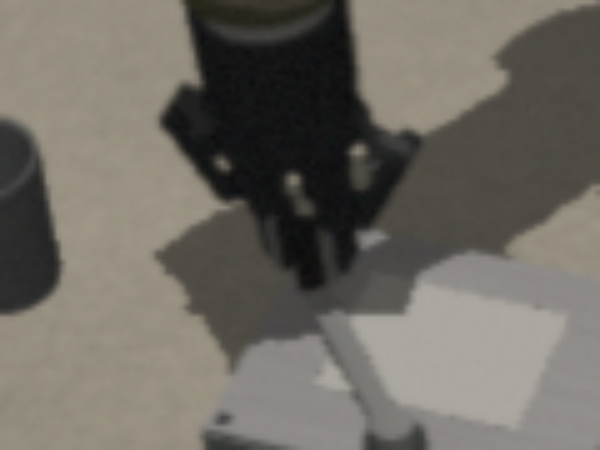

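The fingers straddle the knob, which sits between the pads at crop (315,270). Now I'll swing it along the arc.

{"method": "step_arm", "body": {"fingers": [0.5,0.5,0.5,0.5,0.5,0.5,0.5,0.5,0.5], "travel": [[-0.108,-0.134,0],[-0.087,-0.149,0],[-0.063,-0.16,0],[-0.039,-0.168,0],[-0.013,-0.172,0],[0.013,-0.172,0],[0.038,-0.168,0],[0.063,-0.16,0],[0,0,0]], "twist": [0,0,0,0,0,0,0,0,0]}}

```text
time_s: 4.05
position: [0.4725, -0.136, 0.082]
tool_rot: [[0.999, 0.036, 0.0], [0.036, -0.999, 0.0], [0.0, -0.0, -1.0]]
ft_force: [-2.4, -3.2, 0.4]
grip_width: 0.021
gripper_force: 1.1
```

{"method": "step_arm", "body": {"fingers": [0.5,0.5,0.5,0.5], "travel": [[0.086,-0.149,0],[0.108,-0.135,0],[0.01,-0.02,0],[0,0,0]], "twist": [0,0,0,0]}}

```text
time_s: 4.55
position: [0.4914, -0.1069, 0.0819]
tool_rot: [[0.999, 0.034, -0.001], [0.034, -0.999, -0.002], [-0.001, 0.002, -1.0]]
ft_force: [-5.2, -9.8, -0.2]
grip_width: 0.0217
gripper_force: 5.0
```

Run:
```python
from h import *
s=monitor.observe();print(s["position"],s["ft_force"],s["gripper_force"],knob(1.42),knob(1.5))
```

```text
[ 0.49142527 -0.10688283  0.0818869 ] [-5.17243873 -9.76104558 -0.22960142] 4.999739974737167 [ 0.48487878 -0.11561503] [ 0.49062631 -0.10843444]
```

{"method": "step_arm", "body": {"fingers": [0.5,0.5,0.5], "travel": [[0.01,-0.015,0],[0,0,0],[0,0,0]], "twist": [0,0,0]}}

```text
time_s: 4.92
position: [0.4919, -0.1062, 0.0819]
tool_rot: [[0.999, 0.034, -0.002], [0.034, -0.999, -0.003], [-0.002, 0.003, -1.0]]
ft_force: [-8.5, -14.7, 0.0]
grip_width: 0.0214
gripper_force: 7.5
```

{"method": "step_arm", "body": {"fingers": [0.5,0.5,0.5,0.5,0.0,-0.3,-0.3], "travel": [[-0.02,0.035,0],[0,0,-0.3],[0,0,-0.3],[0,0,-0.3],[0,-0.3,-0.1],[0,-0.6,0],[0,-0.6,0]], "twist": [0,0,0,0,0,0,0]}}

```text
time_s: 5.8
position: [0.4856, 0.0438, 0.1822]
tool_rot: [[0.999, 0.033, 0.001], [0.033, -0.999, 0.001], [0.001, -0.001, -1.0]]
ft_force: [0.5, -0.7, -0.3]
grip_width: 0.0557
gripper_force: 0.0
```

Run:
```python
from h import *
np.set_printoptions(precision=4,suppress=True)
s=monitor.observe();print(s["time_s"],s["position"],s["ft_force"])
for n in("scene","top"):
    im,d=optics.get_image(n)
    P=cloud(n,np.ones((480,640),bool),d)
    S=P[(np.hypot(P[:,0]-.51,P[:,1]+.186)<.13)&(P[:,2]>.085)&(P[:,2]<.1)]
    print(n,len(S),np.median(S,0) if len(S) else "")
a=np.radians(28.3); pc=np.array([.489,.1735])-.003*np.array([np.cos(a),np.sin(a)])
print(pc,to(s["position"],[*pc,.15]))
```

```text
5.8 [0.4856 0.0438 0.1822] [ 0.5389 -0.7108 -0.2813]
scene 27 [ 0.4988 -0.2659  0.0933]
top 26 [ 0.4943 -0.2648  0.0935]
[0.4864 0.1721] [ 0.0581 -1.2804  0.3251]
```

{"method": "step_arm", "body": {"fingers": [-0.1,-0.1,-0.1,-0.1,-0.1,-0.1], "travel": [[0.02,-0.43,0],[0.02,-0.43,0],[0.018,-0.42,0],[0,0,0.1],[0,0,0.1],[0,0,0.1]], "twist": [0,0,0,-0.049,-0.049,-0.049]}}

```text
time_s: 6.65
position: [0.4873, 0.1702, 0.1516]
tool_rot: [[0.877, 0.48, 0.0], [0.48, -0.877, 0.001], [0.0, -0.001, -1.0]]
ft_force: [0.0, 0.5, -0.4]
grip_width: 0.0468
gripper_force: 0.0
```

Run:
```python
from h import *
np.set_printoptions(precision=4,suppress=True)
s=monitor.observe();print(s["time_s"],s["q"]);R=np.array(s["tool_rot"]);print(np.degrees(np.arctan2(R[1,0],R[0,0])),s["position"],to(s["position"],[.4864,.1721,.05]))
```

```text
6.65 [ 6.0732 24.0083 88.6737  0.048  67.3077 67.3692]
28.68545170119231 [0.4873 0.1702 0.1516] [ 0.0012 -0.0202  1.0163]
```

{"method": "step_arm", "body": {"fingers": [-0.1,-0.1,-0.1,1,1,1,1,1], "travel": [[0,-0.02,0.4],[0,0,0.4],[0,0,0.22],[0,0,0],[0,0,0],[0,0,0],[0,0,0],[0,0,0]], "twist": [0,0,0,0,0,0,0,0], "force": 40}}

```text
time_s: 7.65
position: [0.4868, 0.1716, 0.051]
tool_rot: [[0.88, 0.475, 0.003], [0.475, -0.88, 0.0], [0.002, 0.001, -1.0]]
ft_force: [0.8, -1.8, 5.8]
grip_width: 0.0076
gripper_force: 45.0
```

{"method": "step_arm", "body": {"fingers": [1,1,1,1,1,1,1,1,1,1], "travel": [[0,0,-0.3],[0,0,-0.35],[0,0,-0.35],[-0.4,0.25,0],[-0.45,0.29,0],[-0.45,0.29,0],[-0.45,0.29,0],[-0.45,0.29,0],[-0.45,0.29,0],[-0.07,0.03,0]], "twist": [0,0,0,0,0,0,0,0,0,0]}}

```text
time_s: 8.9
position: [0.3277, -0.1117, 0.1501]
tool_rot: [[0.882, 0.471, -0.0], [0.471, -0.882, 0.0], [0.0, -0.0, -1.0]]
ft_force: [0.5, 0.6, -0.7]
grip_width: 0.0074
gripper_force: 44.0
```

Run:
```python
from h import *
s=monitor.observe();print(s["time_s"],s["position"],s["grip_width"],s["gripper_force"])
n="scene";im,d=optics.get_image(n); P=proj(n,[s["position"]])[0].astype(int)
c=im[P[1]-60:P[1]+60,P[0]-80:P[0]+80]; cv2.imwrite("pics/p1.png",cv2.convertScaleAbs(cv2.resize(c,None,fx=5,fy=5,interpolation=cv2.INTER_CUBIC),alpha=1.5))
```

```text
8.9 [ 0.32772307 -0.11169679  0.15013551] 0.007389881030627895 43.99803936481476
```

View pics/p1.png

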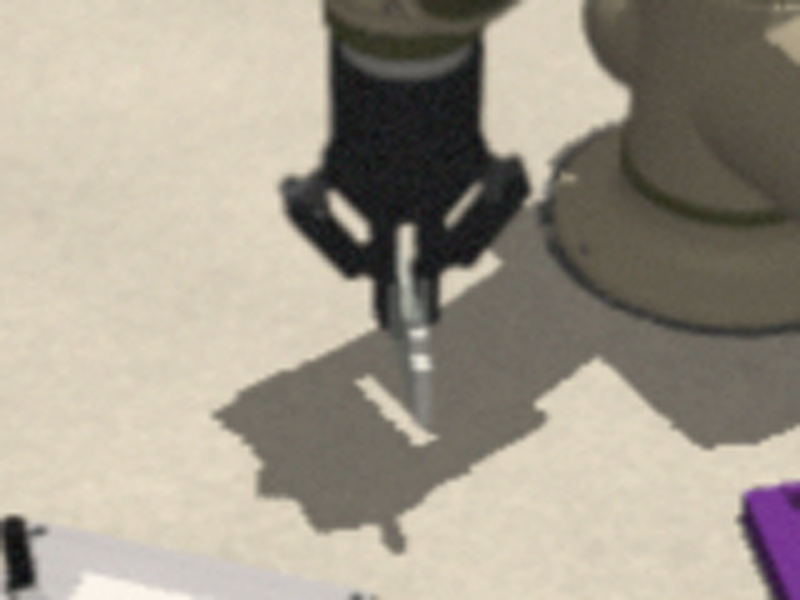

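The plate is held, with its notched end towards the camera at crop (420,360). Next I'll set it on the bench.

{"method": "step_arm", "body": {"fingers": [1,1,1,1,1,1], "travel": [[0,0,0.4],[0,0,0.4],[0,0,0.23],[0,0,0.02],[0,0,0.02],[0,0,0]], "twist": [0,0,0,0,0,0]}}

```text
time_s: 9.7
position: [0.3294, -0.1099, 0.0437]
tool_rot: [[0.88, 0.476, 0.001], [0.476, -0.88, -0.001], [0.001, 0.001, -1.0]]
ft_force: [-0.1, 0.3, 0.0]
grip_width: 0.007
gripper_force: 44.0
```

{"method": "step_arm", "body": {"fingers": [1,1,1,1], "travel": [[0,0,0.015],[0,0,0.015],[0,0,0.01],[0,0,0]], "twist": [0,0,0,0]}}

```text
time_s: 10.2
position: [0.3292, -0.1103, 0.0408]
tool_rot: [[0.88, 0.476, 0.002], [0.476, -0.88, -0.002], [0.001, 0.003, -1.0]]
ft_force: [-6.8, 1.9, 46.2]
grip_width: 0.0073
gripper_force: 51.0
```

{"method": "step_arm", "body": {"fingers": [1,-1,-1,-1,-1,-1,-1,-1,-1], "travel": [[0,0,-0.015],[0,0,0],[0,0,0],[0,0,0],[0,0,0],[0,0,0],[0,0,0],[0,0.1,0],[0,0.1,0]], "twist": [0,0,0,0,0,0,0,0,0]}}

```text
time_s: 11.32
position: [0.339, -0.1284, 0.0406]
tool_rot: [[0.88, 0.475, 0.0], [0.475, -0.88, -0.0], [0.0, 0.001, -1.0]]
ft_force: [0.9, -0.9, 0.3]
grip_width: 0.0856
gripper_force: 0.0
```

Run:
```python
from h import *
s=monitor.observe();print(s["time_s"],s["position"],s["grip_width"],s["ft_force"])
n="scene";im,d=optics.get_image(n); P=proj(n,[s["position"]])[0].astype(int)
c=im[P[1]-60:P[1]+60,P[0]-80:P[0]+80]; cv2.imwrite("pics/p2.png",cv2.convertScaleAbs(cv2.resize(c,None,fx=5,fy=5,interpolation=cv2.INTER_CUBIC),alpha=1.5))
```

```text
11.325 [ 0.33898051 -0.1283597   0.04057156] 0.08555198813158413 [ 0.87460999 -0.94264966  0.32024436]
```

View pics/p2.png

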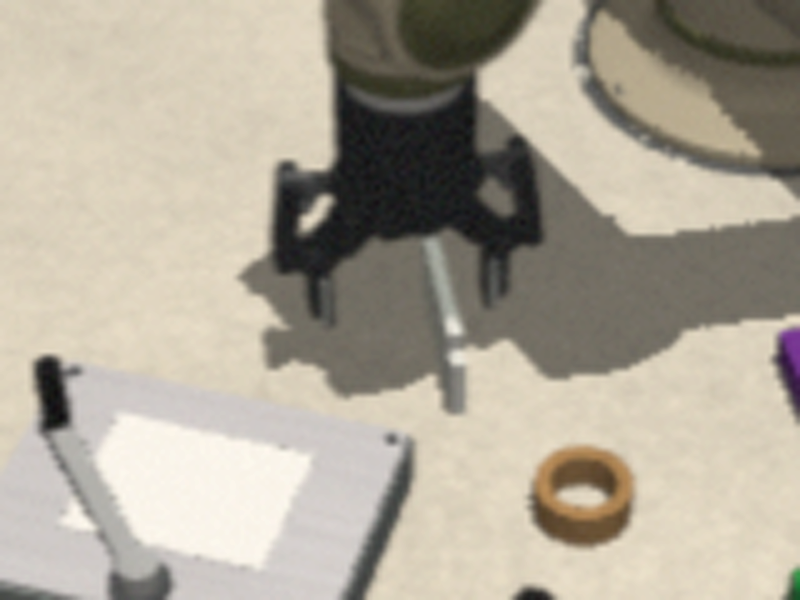

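The plate stands upright, with its notched end at crop (455,340), and the right finger is about to push it left. Next I'll tip it.

{"method": "step_arm", "body": {"fingers": [-1,-1,-1,-1,-1,-1,-1,-1], "travel": [[0,0.1,0],[0,0.06,0],[0,0.06,0],[0,0.06,0],[0,0.04,0],[0,0,0],[0,0,0],[0,0,0]], "twist": [0,0,0,0,0,0,0,0]}}

```text
time_s: 12.38
position: [0.3535, -0.1555, 0.0405]
tool_rot: [[0.88, 0.476, -0.0], [0.476, -0.88, 0.0], [-0.0, -0.0, -1.0]]
ft_force: [-1.0, -0.0, -0.0]
grip_width: 0.0854
gripper_force: 0.0
```

Run:
```python
from h import *
s=monitor.observe();print(s["time_s"],s["position"],s["grip_width"],s["ft_force"])
n="scene";im,d=optics.get_image(n); np.savez("s3.npz",im=im,d=d);P=proj(n,[s["position"]])[0].astype(int)
c=im[P[1]-60:P[1]+60,P[0]-80:P[0]+80]; cv2.imwrite("pics/p3.png",cv2.convertScaleAbs(cv2.resize(c,None,fx=5,fy=5,interpolation=cv2.INTER_CUBIC),alpha=1.5))
```

```text
12.375 [ 0.35354324 -0.15549322  0.04052833] 0.08540834139935298 [-0.97765206 -0.02128033 -0.00642221]
```

View pics/p3.png

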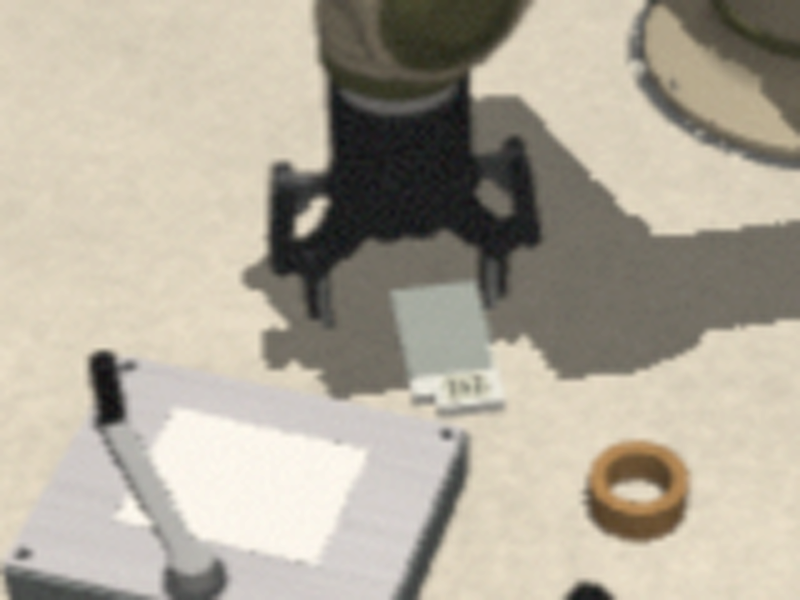

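The plate lies flat with its label up (crop (465,388)). Now I'll measure its pose.

Run:
```python
from h import *
np.set_printoptions(precision=4,suppress=True)
s=monitor.observe();R=np.array(s["tool_rot"]);p=np.array(s["position"])
im,d=optics.get_image("top");np.savez("t3.npz",im=im,d=d)
for n,f in(("scene","s3.npz"),("top","t3.npz")):
    z=np.load(f);P=cloud(n,np.ones((480,640),bool),z["d"])
    S=P[(np.hypot(P[:,0]-.375,P[:,1]+.135)<.11)&(P[:,2]>.0055)&(P[:,2]<.012)]
    L=(S-p)@R*1000
    print(n,len(S),np.median(S,0))
    if len(S)>30:
        c,sz,a=cv2.minAreaRect(S[:,:2].astype(np.float32)*1000);print(c,sz,a)
        print("tool x pct",np.percentile(L[:,0],[0,2,50,98,100]),"y",np.percentile(L[:,1],[0,2,50,98,100]))
    for q,h in(("plate_label",.008),("plate",.004)):
        print([(round(r["confidence"],2),(atz(n,[r["point"]],h)[0]-p)@R*1000) for r in models.landmark_of(n,q)])
```

```text
scene 411 [ 0.3473 -0.1339  0.0085]
(357.1491394042969, -100.74708557128906) (176.33140563964844, 118.6937026977539) 40.16914367675781
tool x pct [-57.5047 -45.8053   6.1555  63.6487 127.5949] y [-106.7764  -47.2028  -22.6102    1.7085   16.1826]
[(0.7, array([ 31.8132, -31.2541,  32.5441])), (0.68, array([ 308.3061, -349.8473,   32.5757])), (0.16, array([-16.3429, 164.5847,  32.5221]))]
[(0.79, array([ 294.7563, -362.7073,   36.5775])), (0.7, array([  0.248 , -42.2967,  36.5461]))]
top 44 [ 0.3846 -0.0929  0.0081]
(428.0528259277344, -113.41191101074219) (91.40069580078125, 164.19810485839844) 31.88710594177246
tool x pct [ 36.9517  39.2193  59.5691 128.399  130.3378] y [-84.4947 -77.5776 -39.0399   6.4627  83.1234]
[(0.62, array([ 320.73  , -337.2816,   32.574 ])), (0.52, array([ 42.7563, -31.0565,  32.5439])), (0.29, array([278.2136, -35.0034,  32.5394]))]
[(0.69, array([ 299.1465, -376.7542,   36.5791])), (0.68, array([127.4926, 109.9359,  36.5255])), (0.23, array([ 420.2018, -462.6344,   36.5866])), (0.18, array([ 73.3735, 189.2615,  36.5173]))]
```

{"method": "step_arm", "body": {"fingers": [-1,-1,-1,-0.45,-0.45,-0.45,-0.45], "travel": [[0,0,-0.15],[0.015,-0.11,0],[0.015,-0.115,0],[0,0,0],[0,0,0],[0,0,0.15],[0,0,0.0]], "twist": [0,0,0,0,0,0,0]}}

```text
time_s: 13.55
position: [0.3454, -0.1344, 0.04]
tool_rot: [[0.88, 0.475, -0.001], [0.475, -0.88, 0.001], [-0.001, -0.002, -1.0]]
ft_force: [0.7, 0.7, 0.4]
grip_width: 0.062
gripper_force: 0.0
```

Run:
```python
from h import *
np.set_printoptions(precision=4,suppress=True)
s=monitor.observe();R=np.array(s["tool_rot"]);p=np.array(s["position"]);print(p,s["grip_width"])
n="scene";im,d=optics.get_image(n);P=cloud(n,np.ones((480,640),bool),d);L=(P-p)@R*1000
F=L[(abs(L[:,0])<16)&(abs(L[:,1])<60)&(P[:,2]>.014)&(P[:,2]<.07)]
for sgn in(-1,1):
    G=F[F[:,1]*sgn>5]
    if len(G): print(sgn,len(G),"tip z rel TCP",np.percentile(G[:,2],[90,98,100]),"y",np.percentile(G[:,1],[2,50,98]))
S=L[(abs(L[:,1])<60)&(L[:,0]>-60)&(L[:,0]<70)&(P[:,2]>.0055)&(P[:,2]<.012)];print(len(S),np.percentile(S[:,0],[2,50,98]),np.percentile(S[:,1],[2,50,98]))
Q=proj(n,[p])[0].astype(int);c=im[Q[1]-30:Q[1]+40,Q[0]-50:Q[0]+50]; cv2.imwrite("pics/p4.png",cv2.convertScaleAbs(cv2.resize(c,None,fx=8,fy=8,interpolation=cv2.INTER_CUBIC),alpha=1.5))
```

```text
[ 0.3454 -0.1344  0.04  ] 0.06199893467195386
-1 59 tip z rel TCP [ 5.8011  9.6632 10.9414] y [-43.7398 -34.7705 -31.7855]
1 53 tip z rel TCP [4.3045 6.7719 8.1363] y [30.3818 36.4076 45.0518]
400 [-47.6436  -0.3719  49.2563] [-24.0377  -1.047   23.9048]
```

View pics/p4.png

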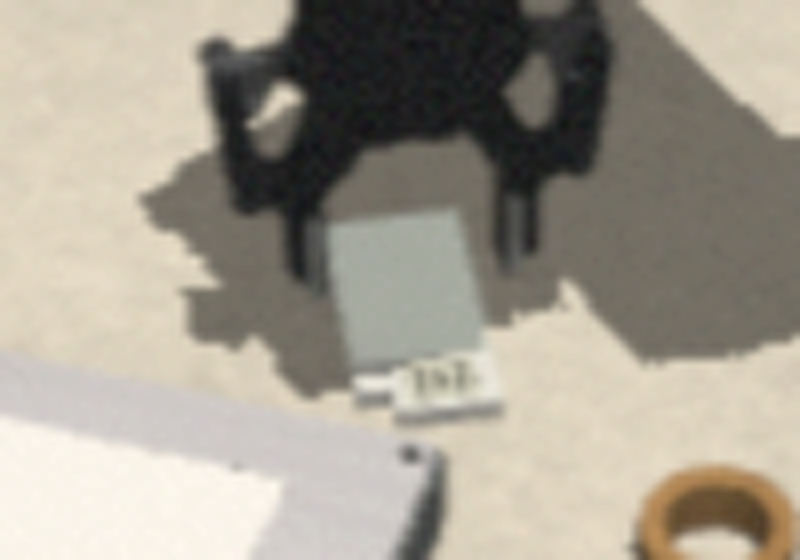

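The plate is centred in the tool frame (x ±49, y ±24), with the label end towards the camera. Now I'll descend.

{"method": "step_arm", "body": {"fingers": [-0.45,-0.45,-0.45,-0.45], "travel": [[0,0,0.15],[0,0,0.05],[0,0,0.03],[0,0,0]], "twist": [0,0,0,0]}}

```text
time_s: 14.1
position: [0.3457, -0.1345, 0.0177]
tool_rot: [[0.88, 0.475, 0.0], [0.475, -0.88, -0.0], [0.0, 0.0, -1.0]]
ft_force: [-0.3, -0.3, 0.1]
grip_width: 0.0621
gripper_force: 0.0
```

{"method": "step_arm", "body": {"fingers": [-0.2,0.2,0.2,0.2,0.2], "travel": [[0,0,0],[0,0,0],[0,0,0],[0,0,0],[0,0,0]], "twist": [0,0,0,0,0], "force": 40}}

```text
time_s: 14.72
position: [0.3457, -0.1345, 0.0181]
tool_rot: [[0.88, 0.475, 0.001], [0.475, -0.88, -0.001], [0.0, 0.001, -1.0]]
ft_force: [-0.9, 1.2, 10.0]
grip_width: 0.0486
gripper_force: 39.9
```

{"method": "step_arm", "body": {"fingers": [1,1,1,1,1,1], "travel": [[0,0,-0.05],[0,0,-0.15],[0,0,-0.35],[0,0,-0.4],[0,0,-0.38],[0,0,0]], "twist": [0,0,0,0,0,0]}}

```text
time_s: 15.48
position: [0.3463, -0.1349, 0.1526]
tool_rot: [[0.88, 0.476, 0.004], [0.476, -0.88, -0.004], [0.002, 0.005, -1.0]]
ft_force: [0.3, -0.1, -2.1]
grip_width: 0.0486
gripper_force: 42.0
```

Run:
```python
from h import *
np.set_printoptions(precision=4,suppress=True)
s=monitor.observe();R=np.array(s["tool_rot"]);p=np.array(s["position"]);print(p,s["grip_width"],s["gripper_force"])
n="scene";im,d=optics.get_image(n);P=cloud(n,np.ones((480,640),bool),d);L=(P-p)@R*1000
S=L[(abs(L[:,1])<26)&(L[:,0]>15)&(L[:,0]<70)&(abs(L[:,2]-8)<15)]
if len(S):
    print(len(S),np.percentile(S,[2,50,98],axis=0)); print(np.linalg.lstsq(np.c_[S[:,:2],np.ones(len(S))],S[:,2],rcond=None)[0])
lab=p[:2]+R[:2,:2]@[.036,-.005]
print(to(lab,WIN) if 0 else R[:2,:2].T@(WIN-lab)*10)
```

```text
[ 0.3463 -0.1349  0.1526] 0.0485987829937383 41.95193946361542
202 [[ 16.7525 -24.7347   6.556 ]
 [ 35.5255  -2.1129   9.7062]
 [ 51.1893  22.9305  17.048 ]]
[0.0952 0.0158 7.1462]
[0.8317 1.2773]
```

{"method": "step_arm", "body": {"fingers": [1,1,1,1,1,1,1,1,1], "travel": [[0.06,0.1,0],[0.14,0.21,0],[0.14,0.21,0],[0.14,0.21,0],[0.14,0.21,0],[0.12,0.19,0],[0.06,0.1,0],[0.03,0.05,0],[0,0,0]], "twist": [0,0,0,0,0,0,0,0,0], "force": 60}}

```text
time_s: 16.65
position: [0.4793, -0.2075, 0.1501]
tool_rot: [[0.88, 0.475, -0.001], [0.475, -0.88, 0.0], [-0.0, -0.001, -1.0]]
ft_force: [0.1, 0.6, -1.2]
grip_width: 0.0476
gripper_force: 64.4
```

Run:
```python
from h import *
np.set_printoptions(precision=4,suppress=True)
s=monitor.observe();R=np.array(s["tool_rot"]);p=np.array(s["position"]);print(s["time_s"],p,s["grip_width"],s["gripper_force"])
for n in("scene","top"):
    im,d=optics.get_image(n);P=cloud(n,np.ones((480,640),bool),d);L=(P-p)@R*1000
    S=L[(abs(L[:,1])<24)&(L[:,0]>24)&(L[:,0]<70)&(abs(L[:,2]-10)<14)]
    if len(S)>20: print(n,len(S),np.percentile(S,[2,50,98],axis=0)); print(np.linalg.lstsq(np.c_[S[:,:2],np.ones(len(S))],S[:,2],rcond=None)[0])
    print([(round(r["confidence"],2),atz(n,[r["point"]],.142)[0]) for r in models.landmark_of(n,"plate_label")])
    K=P[(np.hypot(P[:,0]-.496,P[:,1]+.265)<.03)&(abs(P[:,2]-.093)<.006)];print("knob",len(K),K.mean(0) if len(K) else "")
    if n=="scene":
        Q=proj(n,[p])[0].astype(int);c=im[Q[1]-50:Q[1]+60,Q[0]-70:Q[0]+70]; cv2.imwrite("pics/p5.png",cv2.convertScaleAbs(cv2.resize(c,None,fx=5,fy=5,interpolation=cv2.INTER_CUBIC),alpha=1.3))
print(WIN,p[:2]+R[:2,:2]@[.036,-.005])
```

```text
16.65 [ 0.4793 -0.2075  0.1501] 0.04756707591478372 64.37459707260132
scene 174 [[ 25.1456 -22.4916   6.9815]
 [ 38.3737  -2.417   10.2908]
 [ 51.1916  22.1583  17.1139]]
[0.1274 0.0261 5.8977]
[(0.96, array([ 0.5142, -0.1709,  0.142 ])), (0.82, array([0.5748, 0.2726, 0.142 ]))]
knob 26 [ 0.4969 -0.2655  0.0922]
[(0.5, array([0.4532, 0.2748, 0.142 ]))]
knob 0 
[ 0.5095 -0.1862] [ 0.5086 -0.186 ]
```

View pics/p5.png

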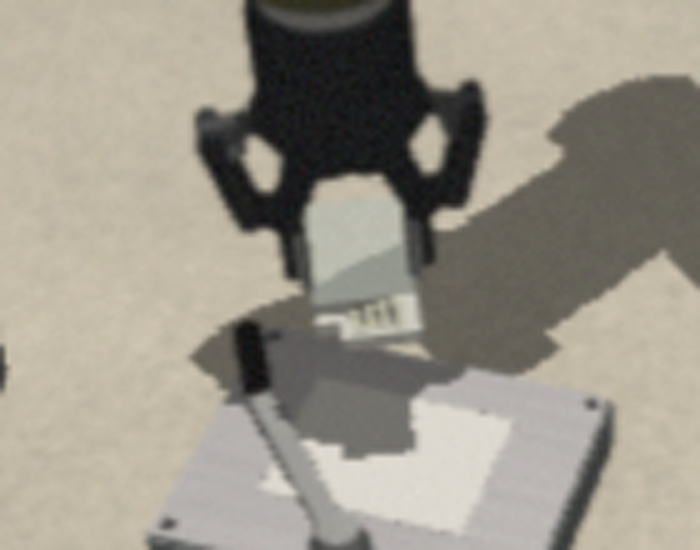

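The plate is level-looking, label up, above the window. I'll check the tilt without the front edge face, and check for creep.

{"method": "step_arm", "body": {"fingers": [1,1,1,1], "travel": [[0,0,0],[0,0,0],[0,0,0],[0,0,0]], "twist": [0,0,0,0]}}

```text
time_s: 17.35
position: [0.4795, -0.2076, 0.1505]
tool_rot: [[0.88, 0.475, -0.0], [0.475, -0.88, 0.0], [-0.0, -0.0, -1.0]]
ft_force: [0.3, -0.1, -1.0]
grip_width: 0.0476
gripper_force: 64.4
```

Run:
```python
from h import *
np.set_printoptions(precision=4,suppress=True)
s=monitor.observe();R=np.array(s["tool_rot"]);p=np.array(s["position"]);print(s["time_s"],p,s["gripper_force"])
for k in range(2):
    n="scene";im,d=optics.get_image(n);P=cloud(n,np.ones((480,640),bool),d);L=(P-p)@R*1000
    S=L[(abs(L[:,1])<21)&(L[:,0]>-30)&(L[:,0]<70)&(abs(L[:,2]-10)<14)]
    for a in range(-30,60,6):
        B=S[(S[:,0]>=a)&(S[:,0]<a+6)]
        if len(B)>4: print(a+3,len(B),np.median(B[:,2]),end=" | ")
    B=S[S[:,0]<46];print(np.linalg.lstsq(np.c_[B[:,:2],np.ones(len(B))],B[:,2],rcond=None)[0])
```

```text
17.35 [ 0.4795 -0.2076  0.1505] 64.37455773353577
-27 28 9.987804404363862 | -21 27 10.102439098155642 | -15 28 9.504526974821527 | -9 24 9.785746206013192 | -3 34 10.009282276156842 | 3 27 10.205975479011789 | 9 24 10.168183475834555 | 15 32 10.032030185553477 | 21 27 10.229554389951419 | 27 27 9.673532453944931 | 33 33 9.741055708870286 | 39 34 9.771826159402472 | 45 24 10.488112892399613 | 51 37 12.332996429469128 | [ 0.0023  0.0039 10.0036]
-27 27 9.728276992401511 | -21 29 9.869770310711711 | -15 26 9.850235380686287 | -9 23 9.497478017555435 | -3 32 10.233559302843219 | 3 31 10.134055202353844 | 9 26 9.780764860415005 | 15 25 10.015101579926423 | 21 33 10.25391023944357 | 27 26 9.91423306180974 | 33 29 9.388318429063522 | 39 33 9.887552182405988 | 45 33 10.193766720423506 | 51 32 12.77943255452658 | [ 0.0015  0.0103 10.0005]
```

The plate is level and still, 100 mm above the window. I'm handing it in.

```bash
python3 -c "
from rig import close_job
print(close_job())"
```

```text
the job is handed in; nothing more can be done
None
```

I swung the wiper to its stop and it returned to park. The glass plate is now held level over the window, label up and centred, about 100 mm above it, and the job is handed in; no verdict was returned.

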